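# Fit the filter cell on the lamp port and hold it home

## Task

First turn the selector knob on the white lamp box one click, so that its pointer stands at the white dot (lamp shuttered). Then put the knurled filter cell, glass up, over the port spigot, turn it until its hidden keyways drop over the three pins, and push it fully home against the spring seat. Finish while still holding it pushed home, with the selector still at the white dot and the bottles and the tin on the table left where they are.

Things in the scene. Friction and masses are not known exactly. Their poses are not given: they have to be found in the camera images.
- lamp_box: white instrument box fixed to the table, 130 (its x) x 230 (its y) x 60 mm high, rounded edges; origin at the centre of its underside, z up. On its flat top, at its y = +55 mm, stands the filter port (see port); at its y = -55 mm the selector knob. It cannot be moved.
- port (a point): point on the upright axis of the filter port, 10 mm above the lamp box's top (70 mm above the table), axes as lamp_box: the cell's underside lies here when fully home. The port is a steel spigot, 31.6 mm in diameter, with a coned tip 34 mm above this point. Round it lies a dark sprung seat ring, 52 mm in outer diameter, its top 6 mm above this point, pushed down 6 mm to a hard stop.
- pin_level (a point): on the port's axis, 20 mm above port: height of the flat tops of three brass pins that stand out from the spigot at 120 degrees to each other, to 20.5 mm from the axis, 4 mm wide, 5 mm high. How the pins are turned about the axis differs every time and has nothing to do with this point's axes.
- seat (a joint): how far the sprung seat ring of the port is pushed down, in m: 0 up, 0.006 at its stop (cell fully home). The spring needs 5 N to start and 9 N at the stop; it pushes the cell up again when let go.
- selector (a joint): angle of the selector knob in rad, positive anticlockwise seen from above. Three click stops: +1.05 (pointer at the red dot, where it starts), 0 (pointer at the white dot, straight to the box's +x), -1.05 (yellow dot). A spring cam pulls it to the nearest stop (about 0.07 N m to leave a stop; some 2 degrees of play); limits +-1.2.
- selector_grip (a point): on the knob's upright axis at the very top of its grip bar, 90 mm above the table. The bar is 40 mm long, 12 mm wide, 22 mm high, on a round skirt of 22 mm radius, 8 mm high; x of this point runs along the bar to its pointer end (white line) and turns with the knob.
- filter_cell: loose knurled aluminium collar with an amber glass in its top, standing glass up on the table: outer diameter 56 mm, 42 mm high, 0.11 to 0.22 kg; origin at the centre of its open underside, z up. Bore 43 mm in diameter, free to 36 mm above the underside but for an inner lip (see cell_lip).
- cell_lip (a point): on the filter cell's axis, 6 mm above its underside: top of an inner lip, 6 mm high with a 34 mm hole. Three hidden keyways in it, at 120 degrees, let the pins pass if aligned within about 9 degrees; otherwise the lip's underside rests on the pin tops. At most 120 degrees of turning finds them (how far is not known beforehand); the cell can then go down 14 mm to the seat.
- reagent_bottle: loose amber bottle with a blue cap, 57 mm in diameter, 107 mm high, to be left alone; origin at the centre of its underside
- vial_bottle: loose small brown vial with a white cap, 28 mm in diameter, 50 mm high, to be left alone; origin at the centre of its underside
- screw_tin: loose open round tin of black screws, 64 mm in diameter, 23 mm high, to be left alone; origin at the centre of its underside
Mind the look-alikes: they are no part of the job. What is shaped like the filter_cell but brown or pink is not meant.

How it is judged:
On the way, in this order (a step that is already met when the one before it is completed fails the run):
1. the selector points at the white dot while the filter cell is not yet on the port (value of joint selector between -0.17 and 0.17 rad and distance between filter_cell and port above 0.05 m), for 0.3 s.
2. the filter cell's keyways have dropped over the pins (z of filter_cell in the frame of port below 0.013 m and horizontal distance between filter_cell and port below 0.004 m and angle between filter_cell's own z axis and vertical below 0.2 rad).
At the end, for the whole second after the job is handed in: The filter cell sits upright (within 7 degrees) over the spigot (within 4 mm), its keyways over the pins, pushed down within 2 mm of its home height with the seat pressed at least 4.5 mm, at rest and held there by the fingers (more than 2 N); the selector is at the white dot within 0.17 rad (value of joint seat above 0.0045 m and z of filter_cell in the frame of port below 0.002 m and horizontal distance between filter_cell and port below 0.004 m and angle between filter_cell's own z axis and vertical below 0.12 rad and contact force between the fingers and filter_cell above 2 N and linear speed of filter_cell below 0.02 m/s and value of joint selector between -0.17 and 0.17 rad); the arm keeps its last pose, push and grip.
It fails at once if the reagent bottle is moved by more than 30 mm (distance of reagent_bottle from where it was at the start of the episode above 0.03 m).
It fails at once if the vial is moved by more than 30 mm (distance of vial_bottle from where it was at the start of the episode above 0.03 m).
It fails at once if the screw tin is moved by more than 30 mm (distance of screw_tin from where it was at the start of the episode above 0.03 m).
It also fails if it takes over 72 s, if anything falls off the work surface, if the arm or the gripper's body presses on something with over 40 N, if the wrist force passes 120 N, or if a joint passes its speed limit or range.

## Robot

A 6-joint arm with a two-finger parallel gripper is mounted at the origin on a cart in front of the work surface, level with it; the furniture and walls round the work are solid. World frame = base frame: x ahead of the robot, y to its left, z up, the work surface at z = 0. Lengths are in m, angles in rad, forces in N, time in s.
With the tool pointing down it reaches from about 0.3 to 0.875 m from the base axis. Payload 6.4 kg.
Tool frame: the origin (TCP) lies on the centre line of the jaws, within the pads' length; the fingertips stand 25 mm ahead of it and the grasp point (between the pads) lies 6 mm ahead of it (ctrl.tip_reach is the distance from the TCP to the fingertips, in m); z points along the fingers, y is the line along which they close (so a half turn about z gives the same grasp; the last joint's range is limited). The gripper opens to 85 mm and grips with 20 to 120 N. Pads are 22 mm wide; open, the fingers measure 114 mm over their backs; the gripper's body (76 mm by 85 mm) begins 54 mm behind the grasp point. The pads swing forward as they close: fully open they stand 13 mm farther back than shut.
Start: joints at [1.118, 0.181, 1.607, -0, 1.354, -0.206], TCP at [0.14, 0.558, 0.256] pointing down, gripper open.
Joint ranges: [-2.99, 2.99], [-0.89, 2.07], [0.3, 2.58], [-1.14, 4.28], [0, 2.63], [-3.12, 3.12]. Speed limits (rad/s): [2.57, 2.57, 3.01, 3.14, 3.14, 3.14].

## Interface

Orientations are given as a unit quaternion [w, x, y, z].
In Python, from bench import ctrl gives the robot as it stands.
- The arm moves only by the tool servo_tool, never from a script. Its argument "motion" is a list that holds one entry, the list of rows, each a list of 5 numbers: the shift along the tool's x, y, z in cm, then the turn about the tool's z in degrees, then the closure, from -1 (fully open) to 1 (shut). In form: [[[dx, dy, dz, twist, claw], ...]]. A call has 1 to 5 rows; each row is the pose to reach, as a shift and turn from the pose commanded when the call began, along the tool's axes at that moment; what a row does not reach only later rows make up. A row lasts 1/10 s, in which the tool goes at most 50 mm and 8.59 degrees, less where a joint would pass 70% of its speed; a pose out of reach is approached as far as the arm can. A call with a gripper value outside its range is refused whole. The fingers move at their own pace and stop on an object; the grip force is fixed at half the most. Time passes only in rows, so rows that repeat a pose let the fingers close. It gives the time, the measured TCP pose, the force, the opening and the grip force at its end, in the units of the state.
- ctrl.get_obs(): the state, without advancing time (a new reading comes with each control period).
- ctrl.camera(name): name is "scene" or "side" or "wrist"; returns a dict with "pixels" (400x640x3 uint8, red, green, blue), "depth" (400x640 float32, m along the optical axis (not along the pixel's ray), 0 where there is no reading), "fx", "fy", "cx", "cy" (pixels), "R" (3x3) and "t" (3): a world point X has camera coordinates R X + t; the wrist camera has in their place "hand_eye" (4x4, takes a point from camera to tool coordinates, whose origin is the TCP and whose axes are the flange's). Camera axes: x right, y down, z forward; pixel columns grow to the right and rows downward; lengths in m; the calibration is good to about 2 mm. A picture is of the moment at which its call begins: read the wrist's pose just before it.
- ctrl.hand_in(): hands the job in; it is judged then, once.
The state is a dict: "time_s": time; "q": joint angles; "dq": joint speeds; "joint_efforts": joint torques, N m; "eef_pos": TCP position; "eef_rot": TCP orientation; "wrist_force": force on the tool from outside, world axes, zero at the start; "torque": the same for the moment, N m; "opening": opening from 0.0 (shut) to 1.0 (fully open); "grasp_force": force on a finger pad.
Only numpy, scipy, OpenCV 4.12 (cv2) and the standard library are available. Lean on these libraries where they do the work, as an engineer would, in place of code of your own. Each camera call takes 0.05 s, during which the arm holds its last target. There are 200 camera calls.

## Working session

There is one attempt and no reset: what is moved stays moved. The work goes in short steps, Python scripts to look and compute and a tool call to move; the robot and the scene stay as the last step left them, time stands still between calls to the robot, and variables do not carry over. Pictures are saved under pics/ and viewed, at most 10 in all, crops included, and the job is handed in when it is done.

Besides the shell and the picture viewer there is one more tool, called after ">>>" by a JSON object that holds its "op" and its "data". servo_tool: Moves the arm, as the interface text tells. Its arguments: {"type":"object","properties":{"motion":{"type":"array"}},"required":["motion"]}

```bash
mkdir -p pics; ls; cat > h.py <<'E'
from bench import ctrl
import numpy as np, cv2
def save(n,c): cv2.imwrite(f'pics/{n}.png',cv2.cvtColor(c['pixels'],cv2.COLOR_RGB2BGR))
def cloud(c,T=None):
    v,u=np.mgrid[0:400,0:640]; d=c['depth']
    P=np.stack([(u-c['cx'])/c['fx']*d,(v-c['cy'])/c['fy']*d,d],-1)
    return (P-np.array(c['t']))@np.array(c['R'])
def ray(c,u,v,z):
    R=np.array(c['R']);o=-R.T@np.array(c['t']);r=R.T@np.array([(u-c['cx'])/c['fx'],(v-c['cy'])/c['fy'],1])
    return o+r*(z-o[2])/r[2]
E
python3 - <<'E'
from h import *
import pickle
print(ctrl.get_obs(), ctrl.tip_reach)
for n in('scene','side'):
    c=ctrl.camera(n);save(n,c);pickle.dump(dict(c),open(n+'.pkl','wb'))
    print(n,c['fx'],-np.array(c['R']).T@np.array(c['t']),np.array(c['R'])[2],c['depth'].min(),c['depth'].max())
E
```

```text
pics
{'time_s': 0.0, 'q': array([ 1.11769765e+00,  1.81517757e-01,  1.60799068e+00,  3.13712986e-08,
        1.35378780e+00, -2.06249784e-01]), 'dq': array([ 1.04146691e-03, -3.33894217e-04,  1.53157261e-04,  9.58123838e-04,
        3.28543181e-04, -2.18545400e-05]), 'joint_efforts': array([ 5.69982949e-04, -4.44862747e+01, -3.51342201e+01, -2.22339818e-04,
        8.82768334e-03, -2.86411726e-06]), 'eef_pos': array([0.14023398, 0.55712541, 0.25540557]), 'eef_rot': array([-2.75769811e-04,  1.23111277e-01,  9.92392507e-01, -8.05917950e-04]), 'wrist_force': array([-0.42183381, -0.75227623,  1.41010607]), 'torque': array([-0.05713931,  0.00538745, -0.03506585]), 'grasp_force': 0.0, 'opening': 1.0013769628798388} 0.025
scene 427.3557716661553 [-0.07924776 -0.30780079  1.19675403] [ 0.4640571   0.16723593 -0.86987537] 0.0 3.35317
side 467.6610367057435 [ 0.01410041 -0.54941097  1.05138429] [ 0.4299709   0.40922143 -0.80477503] 0.0 3.5582042
```

View pics/scene.png

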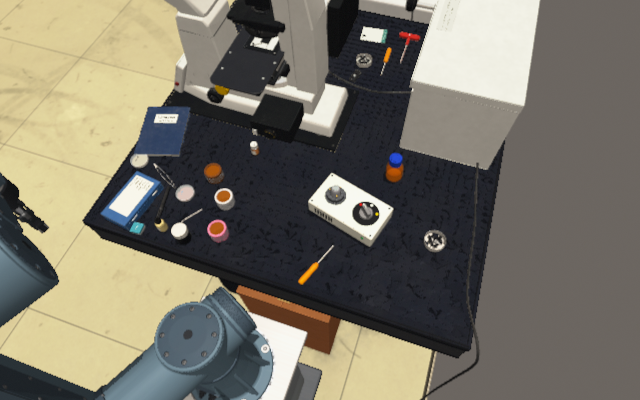

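View pics/side.png

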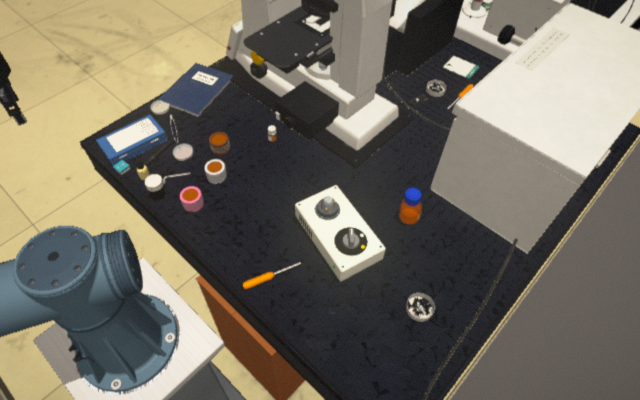

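The scene view shows the aluminium cell at (225,199), with the pink one at (217,231) and the brown one at (213,172). The lamp box is at (350,208), with the port at (336,193) and the selector at (369,211). In the side view the cell is at (215,171), the port at (327,205) and the knob at (351,240).

```bash
python3 - <<'E'
from h import *
import pickle
for n,cell,port,knob,sc in(('scene',(225,199),(336,193),(369,211),1),('side',(215,171),(327,205),(351,240),1)):
    c=pickle.load(open(n+'.pkl','rb'));P=cloud(c);px=c['pixels'];hsv=cv2.cvtColor(px,cv2.COLOR_RGB2HSV)
    print(n)
    # box top
    v,u=np.mgrid[0:400,0:640]
    near=np.hypot(u-port[0]/2-knob[0]/2,v-port[1]/2-knob[1]/2)<75
    m=near&(abs(P[...,2]-.06)<.006)
    pts=P[m][:,:2]; r=cv2.minAreaRect((pts*1000).astype(np.float32)); print('box',r,np.median(P[m][:,2]))
    # cell: top points
    near=np.hypot(u-cell[0],v-cell[1])<16
    m=near&(abs(P[...,2]-.042)<.005); (x,y),rad=cv2.minEnclosingCircle((P[m][:,:2]*1000).astype(np.float32)); print('cell depth',x,y,rad,m.sum())
    am=near&(hsv[...,1]>150)&(hsv[...,0]<20)&(px[...,0]>90)
    cx,cy=u[am].mean(),v[am].mean();print('amber',ray(c,cx,cy,.041),am.sum())
    m=(np.hypot(u-port[0],v-port[1])<14)&(P[...,2]>.085);print('port pts',P[m].mean(0),P[m].max(0),m.sum())
    m=(np.hypot(u-knob[0],v-knob[1])<25)&(abs(P[...,2]-.089)<.006);print('knob pts',P[m].mean(0),cv2.minAreaRect((P[m][:,:2]*1000).astype(np.float32)),m.sum())
    for nm,mm in(('bottle',(hsv[...,0]>105)&(hsv[...,0]<125)&(hsv[...,1]>200)&(px[...,2]>120)&(u>380)&(u<430)),):
        print(nm,P[mm].mean(0),mm.sum())
o=cv2.imread('pics/side.png')[165:300,270:440];cv2.imwrite('pics/crop.png',cv2.resize(o,None,fx=4,fy=4,interpolation=2))
E
```

```text
scene
box ((610.8910522460938, -135.63589477539062), (317.3945007324219, 286.5336608886719), 78.05536651611328) 0.06043756876302382
cell depth 446.1746826171875 227.31231689453125 29.55750274658203 207
amber [0.44931941 0.22775692 0.041     ] 102
port pts [ 0.53244906 -0.11328844  0.12125492] [ 0.56679899 -0.08903036  1.19675403] 99
knob pts [ 0.51665273 -0.21478981  0.08950463] ((518.0555419921875, -214.263671875), (39.187896728515625, 12.531394004821777), 42.60932540893555) 54
bottle [ 0.70472224 -0.25285842  0.11438608] 107
side
box ((593.1822509765625, -179.9464874267578), (230.79197692871094, 255.73233032226562), 73.73638153076172) 0.06049850965990409
cell depth 446.5325012207031 224.1885986328125 30.537830352783203 248
amber [0.44852703 0.22770676 0.041     ] 108
port pts [ 0.54486052 -0.11291565  0.09951258] [ 0.56867863 -0.08792029  0.10893794] 137
knob pts [ 0.51658604 -0.2158556   0.08978872] ((518.2439575195312, -214.3685302734375), (40.75849151611328, 10.01496410369873), 40.71428298950195) 74
bottle [ 0.70103508 -0.25837834  0.12096309] 65
```

View pics/crop.png

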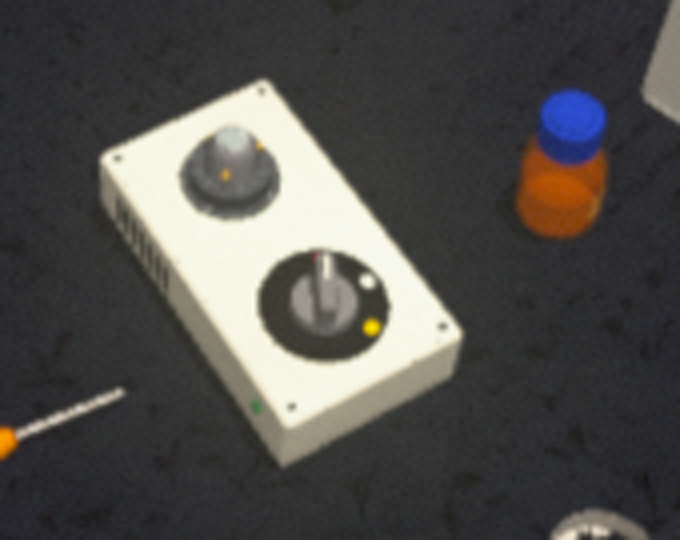

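The crop confirms the selector bar (crop 325,280) points at the red dot and the white dot is to its right (368,282). The port has three brass pins, at about crop (225,174), (260,146) and (208,136).

```bash
python3 - <<'E'
from h import *
import pickle
for n,box in(('scene',(320,200)),('side',(335,235))):
    c=pickle.load(open(n+'.pkl','rb'));P=cloud(c);px=c['pixels']
    m=((px.min(-1)>140)&(abs(P[...,2]-.06)<.006)).astype(np.uint8)
    k,L,S,C=cv2.connectedComponentsWithStats(m)
    for i in range(1,k):
        if 800<S[i,4] and 250<C[i][0]<400 and 150<C[i][1]<280:
            ys,xs=np.where(L==i);q=np.array([ray(c,a,b,.06)[:2] for a,b in zip(xs,ys)])
            print(n,S[i],cv2.minAreaRect((q*1000).astype(np.float32)))
c=pickle.load(open('side.pkl','rb'))
for p in((225,174),(260,146),(208,136)): print('pin',ray(c,270+p[0]/4,165+p[1]/4,.089))
print('dots',[ray(c,270+a/4,165+b/4,.06) for a,b in((368,282),(371,328))],'hub tip',ray(c,270+234/4,165+133/4,.104))
for nm,u,v in(('pink',191,198),('brown',219,142),('spoonlid',183,152),('vial',272,130),('whitecap',153,183)):print(nm,ray(c,u,v,.03)[:2])
E
```

```text
scene [ 308  173   85   67 1965] ((533.0408935546875, -161.6143341064453), (228.81471252441406, 128.17247009277344), 74.0067367553711)
side [ 295  186   90   87 2747] ((532.3917846679688, -163.30418395996094), (229.85104370117188, 128.208740234375), 73.91290283203125)
pin [ 0.53498165 -0.1182249   0.089     ]
pin [ 0.56642382 -0.11956186  0.089     ]
pin [ 0.54926965 -0.09044739  0.089     ]
dots [array([ 0.55194213, -0.22451097,  0.06      ]), array([ 0.52789442, -0.24699387,  0.06      ])] hub tip [ 0.55398477 -0.1077726   0.104     ]
pink [0.33828087 0.19525612]
brown [0.52360664 0.30035953]
spoonlid [0.42513287 0.34514476]
vial [0.66709967 0.22311842]
whitecap [0.29714035 0.31221226]
```

>>> {"op": "servo_tool", "data": {"motion": [[[-14, -16.4, 0.5, 0, -1], [-14, -16.4, 0.5, 0, -1], [-14, -16.4, 0.5, 0, -1], [-14, -16.4, 0.5, 0, -1], [-14, -16.4, 0.5, 0, -1]]]}}

```text
time_s: 0.6
eef_pos: [0.237, 0.3611, 0.2506]
eef_rot: [-0.0, 0.124, 0.992, -0.001]
wrist_force: [-0.6, 0.5, -0.5]
opening: 1.0
grasp_force: 0.0
```

>>> {"op": "servo_tool", "data": {"motion": [[[-14, -16.4, 0.5, 0, -1], [-14, -16.4, 0.5, 0, -1], [-14, -16.4, 0.5, 0, -1], [-14, -16.4, 0.5, 0, -1], [-14, -16.4, 0.5, 0, -1]]]}}

```text
time_s: 1.1
eef_pos: [0.3331, 0.1677, 0.2462]
eef_rot: [0.0, 0.125, 0.992, -0.001]
wrist_force: [-0.1, 0.4, -0.1]
opening: 1.005
grasp_force: 0.0
```

>>> {"op": "servo_tool", "data": {"motion": [[[-14, -16.4, 0.5, 0, -1], [-14, -16.4, 0.5, 0, -1], [-14, -16.4, 0.5, 0, -1], [-14, -16.4, 0.5, 0, -1], [-14, -16.4, 0.5, 0, -1]]]}}

```text
time_s: 1.6
eef_pos: [0.4288, -0.026, 0.2412]
eef_rot: [0.0, 0.125, 0.992, -0.001]
wrist_force: [-0.6, -0.1, -0.9]
opening: 0.998
grasp_force: 0.0
```

>>> {"op": "servo_tool", "data": {"motion": [[[-13.5, -16.4, 0.5, 0, -1], [-13.5, -16.4, 0.5, 0, -1], [-13.5, -16.4, 0.5, 0, -1], [-13.5, -16.4, 0.5, 0, -1], [-13.5, -16.4, 0.5, 0, -1]]]}}

```text
time_s: 2.1
eef_pos: [0.5194, -0.2178, 0.2355]
eef_rot: [-0.0, 0.125, 0.992, -0.0]
wrist_force: [-0.6, 1.5, 0.6]
opening: 0.999
grasp_force: 0.0
```

>>> {"op": "servo_tool", "data": {"motion": [[[0, 0, 0, 40, -1], [0, 0, 0, 40, -1], [0, 0, 0, 40, -1], [0, 0, 0, 40, -1], [0, 0, 0, 40, -1]]]}}

```text
time_s: 2.6
eef_pos: [0.518, -0.2126, 0.2359]
eef_rot: [-0.001, 0.457, 0.889, 0.0]
wrist_force: [0.8, 0.4, 0.6]
opening: 0.999
grasp_force: 0.0
```

>>> {"op": "servo_tool", "data": {"motion": [[[0, 0, 0, 40, -1], [0, 0, 0, 40, -1], [0, 0, 0, 40, -1], [0, 0, 0, 40, -1], [0, 0, 0, 40, -1]]]}}

```text
time_s: 3.1
eef_pos: [0.518, -0.2125, 0.2359]
eef_rot: [-0.001, 0.734, 0.679, 0.0]
wrist_force: [-0.5, -0.0, -1.0]
opening: 1.001
grasp_force: 0.0
```

>>> {"op": "servo_tool", "data": {"motion": [[[0, 0, 0, 40, -1], [0, 0, 0, 40, -1], [0, 0, 0, 40, -1], [0, 0, 0, 40, -1], [0, 0, 0, 40, -1]]]}}

```text
time_s: 3.6
eef_pos: [0.518, -0.2125, 0.2359]
eef_rot: [-0.001, 0.922, 0.388, -0.0]
wrist_force: [0.4, -0.0, 0.2]
opening: 1.002
grasp_force: 0.0
```

```bash
cat > plan.py <<'E'
from h import *
import sys
from scipy.spatial.transform import Rotation as Ro
def pose(o):
    w,x,y,z=o['eef_rot'];return np.array(o['eef_pos']),Ro.from_quat([x,y,z,w]).as_matrix()
def plan(x,y,z,yaw):
    o=ctrl.get_obs();p,R=pose(o);yy=np.degrees(np.arctan2(R[1,1],R[0,1]))
    tw=(yy-yaw+180)%360-180
    print('t',round(o['time_s'],2),'pos',p.round(4),'yaw_y',yy.round(1),'tilt',R[:,2].round(3),'q6',round(o['q'][5],2),'f',np.round(o['wrist_force'],1),'op',round(o['opening'],3))
    print('shift cm',(R.T@(np.array([x,y,z])-p)*100).round(2),'twist',tw.round(1))
if __name__=='__main__': plan(*map(float,sys.argv[1:]))
E
python3 plan.py .5175 -.2154 .2 -45.9
python3 - <<'E'
from plan import *
import pickle
o=ctrl.get_obs();c=dict(ctrl.camera('wrist'));save('w1',c);pickle.dump((o,c),open('w1.pkl','wb'));print(c['hand_eye'],c['fx'],c['cx'],c['cy'])
E
```

```text
t 3.6 pos [ 0.518  -0.2125  0.2359] yaw_y -44.4 tilt [-0.001  0.001 -1.   ] q6 0.17 f [ 0.4 -0.   0.2] op 1.002
shift cm [-0.24  0.17  3.59] twist 1.5
[[ 1.95992525e-04 -9.55012082e-01 -2.96566829e-01  7.55577959e-02]
 [ 9.99999880e-01  3.20210428e-04 -3.70278516e-04 -1.25646786e-03]
 [ 4.48584248e-04 -2.96566721e-01  9.55012031e-01 -1.17053117e-01]
 [ 0.00000000e+00  0.00000000e+00  0.00000000e+00  1.00000000e+00]] 310.089932029812 317.52697441050015 196.30665352176533
```

View pics/w1.png

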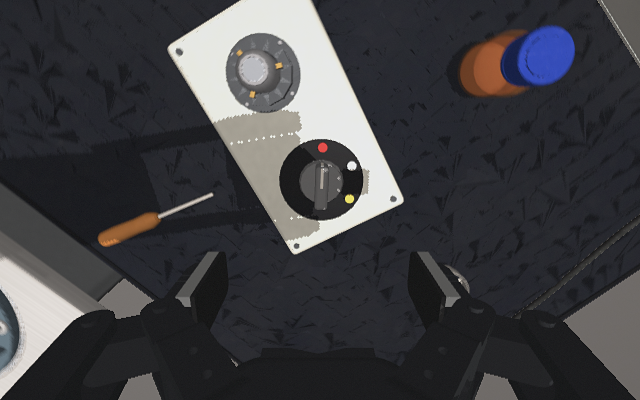

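The wrist view shows the selector disc at (321,180) with the bar nearly vertical in the image. The seat ring is at (263,73), with pins at (238,52), (279,66) and (252,95).

```bash
cat >> plan.py <<'E'
E
cat > wr.py <<'E'
from plan import *
import pickle
def wray(o,c,u,v,z):
    p,R=pose(o);H=np.array(c['hand_eye']);A=R@H[:3,:3];t=R@H[:3,3]+p
    r=A@np.array([(u-c['cx'])/c['fx'],(v-c['cy'])/c['fy'],1]);return t+r*(z-t[2])/r[2]
E
python3 - <<'E'
from wr import *
o,c=pickle.load(open('w1.pkl','rb'));px=c['pixels'];g=px.max(-1)
m=(g<70).astype(np.uint8);k,L,S,C=cv2.connectedComponentsWithStats(m)
i=L[200,290];ys,xs=np.where(L==i);q=np.array([wray(o,c,a,b,.0605)[:2] for a,b in zip(xs,ys)])*1000
print('disc',S[i],cv2.minEnclosingCircle(q.astype(np.float32)),cv2.fitEllipse(cv2.convexHull(q.astype(np.float32))))
for nm,a,b,z in(('red',323,147,.06),('white',352,166,.06),('yellow',349,199,.06),('bar1',322,162,.09),('bar2',320,209,.09),('spig',253,67,.104),('p1',238,52,.09),('p2',279,66,.09),('p3',252,95,.09)): print(nm,wray(o,c,a,b,z)[:2].round(4))
# box corner rect
m=((px.min(-1)>120)).astype(np.uint8);k,L,S,C=cv2.connectedComponentsWithStats(m);i=L[150,260];print(S[i])
E
python3 plan.py .5175 -.2154 .14 -45.9
```

```text
disc [ 279  140   84   80 3516] ((519.280029296875, -213.30224609375), 40.68984603881836) ((519.3945922851562, -213.19491577148438), (80.1858139038086, 80.96698760986328), 48.44257354736328)
red [ 0.5438 -0.1912]
white [ 0.5511 -0.2237]
yellow [ 0.5264 -0.2462]
bar1 [ 0.537  -0.1964]
bar2 [ 0.5059 -0.2259]
spig [ 0.5519 -0.107 ]
p1 [ 0.5505 -0.0888]
p2 [ 0.566 -0.118]
p3 [ 0.5347 -0.1177]
[  168     0   236   254 23525]
t 3.65 pos [ 0.518  -0.2126  0.2359] yaw_y -44.6 tilt [-0.001  0.001 -1.   ] q6 0.18 f [ 1.  -0.3  0.2] op 0.998
shift cm [-0.24  0.18  9.59] twist 1.3
```

>>> {"op": "servo_tool", "data": {"motion": [[[-0.1, 0.15, 4, 2, -1], [-0.1, 0.15, 8, 2, -1], [-0.1, 0.15, 11, 2, -1], [-0.1, 0.15, 12.8, 2, -1], [-0.1, 0.15, 13.8, 2, -1]]]}}

```text
time_s: 4.15
eef_pos: [0.5174, -0.2141, 0.096]
eef_rot: [-0.002, 0.927, 0.375, -0.001]
wrist_force: [-0.8, -0.0, 0.1]
opening: 0.998
grasp_force: 0.0
```

>>> {"op": "servo_tool", "data": {"motion": [[[0, 0, 0, 0, 1], [0, 0, 0, 0, 1], [0, 0, 0, 0, 1], [0, 0, 0, 0, 1], [0, 0, 0, 0, 1]]]}}

```text
time_s: 4.65
eef_pos: [0.5192, -0.2161, 0.0992]
eef_rot: [0.001, 0.928, 0.374, 0.0]
wrist_force: [-3.0, 3.8, 7.0]
opening: 0.151
grasp_force: 5.1
```

>>> {"op": "servo_tool", "data": {"motion": [[[0, 0, 0, 0, 1], [0, 0, 0, 0, 1], [0, 0, 0, 0, 1], [0, 0, 0, 0, 1], [0, 0, 0, 0, 1]]]}}

```text
time_s: 5.15
eef_pos: [0.5189, -0.2159, 0.0994]
eef_rot: [0.0, 0.928, 0.374, 0.0]
wrist_force: [-1.9, 1.7, 5.8]
opening: 0.125
grasp_force: 59.1
```

>>> {"op": "servo_tool", "data": {"motion": [[[0, 0, -0.1, 8, 1], [0, 0, -0.1, 16, 1], [0, 0, -0.1, 24, 1], [0, 0, -0.1, 32, 1], [0, 0, -0.1, 40, 1]]]}}

```text
time_s: 5.65
eef_pos: [0.5183, -0.2146, 0.0994]
eef_rot: [-0.001, 1.0, 0.031, -0.001]
wrist_force: [-1.5, 5.9, 2.8]
opening: 0.122
grasp_force: 59.7
```

>>> {"op": "servo_tool", "data": {"motion": [[[0, 0, 0, 7, 1], [0, 0, 0, 14, 1], [0, 0, 0, 20, 1], [0, 0, 0, 20, 1], [0, 0, 0, 20, 1]]]}}

```text
time_s: 6.15
eef_pos: [0.5184, -0.2139, 0.0994]
eef_rot: [-0.002, 0.99, -0.14, -0.001]
wrist_force: [-1.0, 8.0, 4.8]
opening: 0.125
grasp_force: 59.8
```

```bash
python3 plan.py .449 .2277 .15 -60; python3 -c "
from h import *;print(ctrl.get_obs()['torque'])"
```

```text
t 6.15 pos [ 0.5184 -0.2139  0.0994] yaw_y -106.1 tilt [-0.001  0.003 -1.   ] q6 1.25 f [-1.   8.   4.8] op 0.125
shift cm [-18.94 -40.51  -4.9 ] twist -46.1
[ 1.2753053   0.19888172 -0.07574944]
```

>>> {"op": "servo_tool", "data": {"motion": [[[0, 0, 0, 0, -0.2], [0, 0, 0, 0, -0.2], [0, 0, 0, 0, -0.2], [0, 0, 0, 0, -0.2], [0, 0, 0, 0, -0.2]]]}}

```text
time_s: 6.65
eef_pos: [0.5188, -0.2161, 0.0994]
eef_rot: [0.0, 0.99, -0.141, 0.0]
wrist_force: [-0.4, 0.4, 0.2]
opening: 0.599
grasp_force: 0.0
```

>>> {"op": "servo_tool", "data": {"motion": [[[0, 0, -3, 0, -1], [0, 0, -7, 0, -1], [0, 0, -12, 0, -1], [0, 0, -13, 0, -1], [0, 0, -13, 0, -1]]]}}

```text
time_s: 7.15
eef_pos: [0.5201, -0.2169, 0.2322]
eef_rot: [0.001, 0.99, -0.14, 0.003]
wrist_force: [0.1, -0.1, 0.2]
opening: 0.997
grasp_force: 0.0
```

```bash
python3 plan.py .449 .2277 .22 -60; python3 - <<'E'
from wr import *
o=ctrl.get_obs();c=dict(ctrl.camera('wrist'));save('w2',c);pickle.dump((o,c),open('w2.pkl','wb'))
E
```

```text
t 7.15 pos [ 0.5201 -0.2169  0.2322] yaw_y -106.1 tilt [ 0.005 -0.003 -1.   ] q6 1.25 f [ 0.1 -0.1  0.2] op 0.997
shift cm [-19.19 -40.73   1.03] twist -46.1
```

View pics/w2.png

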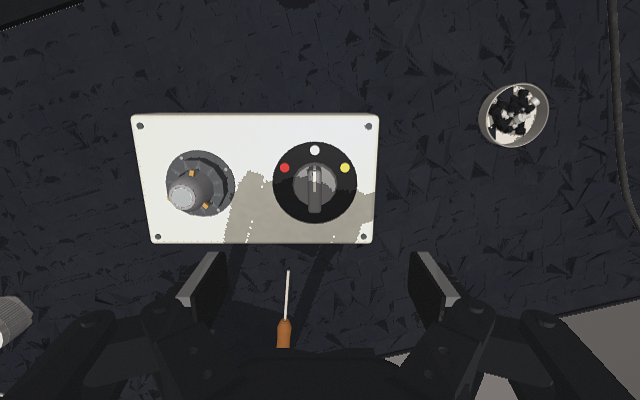

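The wrist view shows the pointer at (315,175), standing at the white dot (315,150). Next I go to the cell.

>>> {"op": "servo_tool", "data": {"motion": [[[-9.5, -20.4, 0.2, 0, -1], [-9.5, -20.4, 0.2, 0, -1], [-9.5, -20.4, 0.2, 0, -1], [-9.5, -20.4, 0.2, 0, -1], [-9.5, -20.4, 0.2, 0, -1]]]}}

```text
time_s: 7.7
eef_pos: [0.4816, 0.01, 0.2245]
eef_rot: [-0.001, 0.99, -0.139, -0.003]
wrist_force: [-0.1, -0.8, 0.2]
opening: 1.001
grasp_force: 0.0
```

>>> {"op": "servo_tool", "data": {"motion": [[[-9.5, -20.4, 0.2, 0, -1], [-9.5, -20.4, 0.2, 0, -1], [-9.5, -20.4, 0.2, 0, -1], [-9.5, -20.4, 0.2, 0, -1], [-9.5, -20.4, 0.2, 0, -1]]]}}

```text
time_s: 8.2
eef_pos: [0.447, 0.2318, 0.2226]
eef_rot: [0.0, 0.99, -0.139, -0.002]
wrist_force: [0.2, -0.8, -1.0]
opening: 1.001
grasp_force: 0.0
```

>>> {"op": "servo_tool", "data": {"motion": [[[0, 0, 0, -40, -1], [0, 0, 0, -40, -1], [0, 0, 0, -40, -1], [0, 0, 0, -40, -1], [0, 0, 0, -40, -1]]]}}

```text
time_s: 8.7
eef_pos: [0.4482, 0.2285, 0.2224]
eef_rot: [0.0, 0.978, 0.209, -0.002]
wrist_force: [1.1, 0.8, 0.3]
opening: 0.999
grasp_force: 0.0
```

>>> {"op": "servo_tool", "data": {"motion": [[[0, 0, 0, -6, -1], [0, 0, 0, -6, -1], [0, 0, 0, -6, -1]]]}}

```text
time_s: 9.0
eef_pos: [0.4488, 0.2286, 0.2235]
eef_rot: [-0.0, 0.967, 0.256, -0.002]
wrist_force: [-0.5, 0.5, -0.3]
opening: 1.006
grasp_force: 0.0
```

```bash
python3 - <<'E'
from wr import *
o=ctrl.get_obs();c=dict(ctrl.camera('wrist'));save('w3',c);pickle.dump((o,c),open('w3.pkl','wb'))
px=c['pixels'];hsv=cv2.cvtColor(px,cv2.COLOR_RGB2HSV)
m=((hsv[...,1]>140)&(hsv[...,0]<22)&(px[...,0]>90)).astype(np.uint8);k,L,S,C=cv2.connectedComponentsWithStats(m)
for i in range(1,k):
    if S[i,4]>300:
        ys,xs=np.where(L==i);q=np.array([wray(o,c,a,b,.042)[:2] for a,b in zip(xs,ys)])*1000
        print(S[i],C[i].round(),px[L==i].mean(0).round(),cv2.fitEllipse(cv2.convexHull(q.astype(np.float32))))
E
python3 plan.py .449 .2277 .045 -60
```

```text
[ 265   40   48   53 1989] [288.  66.] [175. 114.  73.] ((525.0904541015625, 303.56158447265625), (42.708343505859375, 43.16543960571289), 106.66620635986328)
[ 298  159   43   41 1386] [319. 179.] [163. 102.  62.] ((448.3564453125, 228.24656677246094), (41.5467529296875, 42.142425537109375), 39.78116989135742)
[ 274  258   40   34 1014] [293. 274.] [153.  91.  53.] ((341.00506591796875, 199.21881103515625), (41.10716247558594, 42.34369659423828), 23.2816219329834)
t 9.05 pos [0.449  0.2286 0.2239] yaw_y -60.3 tilt [-0.002 -0.001 -1.   ] q6 1.29 f [-0.5  0.8  0.1] op 0.999
shift cm [-0.    0.09 17.89] twist -0.3
```

View pics/w3.png

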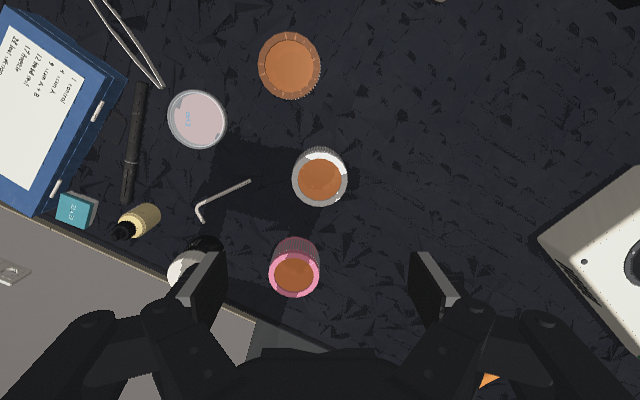

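The cell (silver, amber glass) is at (319,179), directly below the TCP. The pink cell (293,274) and brown cell (288,66) are clear of the fingers.

>>> {"op": "servo_tool", "data": {"motion": [[[-0.1, 0, 5, 0, -1], [-0.1, 0, 10, 0, -1], [-0.1, 0, 14.5, 0, -1], [-0.1, 0, 17.5, 0, -1], [-0.1, 0, 18.8, 0, -1]]]}}

```text
time_s: 9.55
eef_pos: [0.4461, 0.2276, 0.0338]
eef_rot: [-0.0, 0.966, 0.257, -0.003]
wrist_force: [0.0, 0.2, 1.2]
opening: 0.997
grasp_force: 0.0
```

>>> {"op": "servo_tool", "data": {"motion": [[[0, 0, 0, 0, -1], [0, 0, 0, 0, 1], [0, 0, 0, 0, 1], [0, 0, 0, 0, 1], [0, 0, 0, 0, 1]]]}}

```text
time_s: 10.05
eef_pos: [0.4506, 0.2289, 0.0398]
eef_rot: [0.0, 0.966, 0.258, 0.002]
wrist_force: [-0.5, -0.6, 5.9]
opening: 0.637
grasp_force: 63.1
```

>>> {"op": "servo_tool", "data": {"motion": [[[0, 0, 0, 0, 1], [0, 0, 0, 0, 1], [0, 0, -5, 0, 1], [0, 0, -10, 0, 1], [0, 0, -15, 0, 1]]]}}

```text
time_s: 10.55
eef_pos: [0.4487, 0.2284, 0.1901]
eef_rot: [0.0, 0.966, 0.258, 0.001]
wrist_force: [1.2, 0.6, -1.2]
opening: 0.635
grasp_force: 64.1
```

```bash
python3 plan.py .5505 -.1085 .186 -60
```

```text
t 10.55 pos [0.4487 0.2284 0.1901] yaw_y -60.1 tilt [ 0.001  0.    -1.   ] q6 1.28 f [ 1.2  0.6 -1.2] op 0.635
shift cm [-7.94 34.28  0.41] twist -0.1
```

>>> {"op": "servo_tool", "data": {"motion": [[[-4, 17.1, 0.2, 0, 1], [-4, 17.1, 0.2, 0, 1], [-4, 17.1, 0.2, 0, 1], [-4, 17.1, 0.2, 0, 1], [-4, 17.1, 0.2, 0, 1]]]}}

```text
time_s: 11.05
eef_pos: [0.5008, 0.0569, 0.187]
eef_rot: [0.001, 0.967, 0.255, 0.002]
wrist_force: [-0.5, 0.6, -0.4]
opening: 0.634
grasp_force: 64.1
```

>>> {"op": "servo_tool", "data": {"motion": [[[-4, 17.2, 0.2, 0, 1], [-4, 17.2, 0.2, 0, 1], [-4, 17.2, 0.2, 0, 1], [-4, 17.2, 0.2, 0, 1], [-4, 17.2, 0.2, 0, 1]]]}}

```text
time_s: 11.55
eef_pos: [0.5514, -0.1118, 0.1845]
eef_rot: [0.001, 0.967, 0.256, 0.001]
wrist_force: [0.7, 0.3, -1.8]
opening: 0.637
grasp_force: 64.2
```

>>> {"op": "servo_tool", "data": {"motion": [[[0, 0, 0, 0, 1], [0, 0, 0, 0, 1], [0, 0, 0, 0, 1]]]}}

```text
time_s: 11.85
eef_pos: [0.55, -0.1073, 0.1835]
eef_rot: [-0.0, 0.966, 0.259, 0.0]
wrist_force: [-0.2, -0.2, -1.5]
opening: 0.632
grasp_force: 64.2
```

```bash
python3 - <<'E'
from wr import *
o=ctrl.get_obs();z=o['eef_pos'][2]-.039+.042;print('top z',z)
def amber(c,mask,f):
    px=c['pixels'];hsv=cv2.cvtColor(px,cv2.COLOR_RGB2HSV)
    m=((hsv[...,1]>140)&(hsv[...,0]<22)&(px[...,0]>80)).astype(np.uint8);k,L,S,C=cv2.connectedComponentsWithStats(m)
    for i in range(1,k):
        if S[i,4]>30:
            ys,xs=np.where(L==i);q=np.array([f(a,b)[:2] for a,b in zip(xs,ys)])*1000
            if np.hypot(*(q.mean(0)-[550,-109]))<40: print(S[i],cv2.fitEllipse(cv2.convexHull(q.astype(np.float32))))
c=dict(ctrl.camera('wrist'));amber(c,0,lambda a,b:wray(o,c,a,b,z))
for n in('scene','side'):
    d=dict(ctrl.camera(n));save(n+'2',d);print(n);amber(d,0,lambda a,b:ray(d,a,b,z))
E
python3 plan.py .5503 -.1087 .186 -60
```

```text
top z 0.18653737731240264
[ 268  244  100   84 6523] ((548.8969116210938, -106.54134368896484), (40.74736785888672, 42.01815414428711), 34.2509651184082)
[394 245  11  10  74] ((580.6470336914062, -126.64794921875), (4.066141128540039, 4.576531887054443), 117.64222717285156)
scene
[328 168  15  12 141] ((547.9666137695312, -107.89814758300781), (38.28751754760742, 41.05513381958008), 1.401138424873352)
side
[320 174  18  13 179] ((546.8223266601562, -109.5597152709961), (37.88814163208008, 40.849891662597656), 34.59000778198242)
t 12.0 pos [ 0.5501 -0.1079  0.1834] yaw_y -60.1 tilt [ 0.  0. -1.] q6 0.64 f [-0.3  0.1 -1.5] op 0.636
shift cm [-0.03  0.08 -0.26] twist -0.1
```

>>> {"op": "servo_tool", "data": {"motion": [[[0, 0.1, 1, 0, 1], [0, 0.1, 2, 0, 1], [0, 0.1, 3, 0, 1], [0, 0.1, 3.7, 0, 1], [0, 0.1, 3.7, 0, 1]]]}}

```text
time_s: 12.5
eef_pos: [0.5496, -0.1095, 0.1444]
eef_rot: [-0.001, 0.966, 0.258, -0.001]
wrist_force: [0.2, 0.1, -1.1]
opening: 0.635
grasp_force: 64.2
```

>>> {"op": "servo_tool", "data": {"motion": [[[0, 0, 0.2, 0, 1], [0, 0, 0.4, 0, 1], [0, 0, 0.7, 0, 1], [0, 0, 0.9, 0, 1], [0, 0, 0.9, 0, 1]]]}}

```text
time_s: 13.0
eef_pos: [0.5511, -0.1097, 0.1374]
eef_rot: [0.0, 0.966, 0.258, 0.001]
wrist_force: [1.0, 1.1, -1.2]
opening: 0.636
grasp_force: 64.3
```

>>> {"op": "servo_tool", "data": {"motion": [[[0, 0, 0.2, 0, 1], [0, 0, 0.4, 0, 1], [0, 0, 0.6, 0, 1], [0, 0, 0.6, 0, 1], [0, 0, 0.6, 0, 1]]]}}

```text
time_s: 13.5
eef_pos: [0.5518, -0.1091, 0.1315]
eef_rot: [-0.0, 0.966, 0.258, 0.001]
wrist_force: [4.7, 4.5, 0.2]
opening: 0.635
grasp_force: 64.4
```

>>> {"op": "servo_tool", "data": {"motion": [[[0, 0, 0.1, 0, 1], [0, 0, 0.2, 0, 1], [0, 0, 0.3, 0, 1], [0, 0, 0.4, 0, 1], [0, 0, 0.4, 0, 1]]]}}

```text
time_s: 14.0
eef_pos: [0.5517, -0.109, 0.1277]
eef_rot: [-0.0, 0.966, 0.258, 0.001]
wrist_force: [5.2, 5.2, 0.8]
opening: 0.633
grasp_force: 64.5
```

>>> {"op": "servo_tool", "data": {"motion": [[[0.1, 0, 0, 0, 1], [0.1, 0, 0, 0, 1], [0.1, 0, 0.1, 0, 1], [0.1, 0, 0.2, 0, 1], [0.1, 0, 0.2, 0, 1]]]}}

```text
time_s: 14.5
eef_pos: [0.5519, -0.109, 0.1253]
eef_rot: [-0.0, 0.966, 0.258, 0.0]
wrist_force: [4.2, 4.3, 1.2]
opening: 0.63
grasp_force: 64.5
```

>>> {"op": "servo_tool", "data": {"motion": [[[0, 0, 0.1, 0, 1], [0, 0, 0.2, 0, 1], [0, 0, 0.2, 0, 1], [0, 0, 0.2, 0, 1]]]}}

```text
time_s: 14.9
eef_pos: [0.5519, -0.1089, 0.1233]
eef_rot: [-0.0, 0.966, 0.258, 0.0]
wrist_force: [3.4, 4.3, 0.8]
opening: 0.634
grasp_force: 64.5
```

```bash
python3 - <<'E'
from wr import *
o=ctrl.get_obs();print(o['eef_pos'],o['wrist_force'])
for n in('scene','side'):
    c=dict(ctrl.camera(n));P=cloud(c);px=c['pixels'];save(n+'3',c)
    hsv=cv2.cvtColor(px,cv2.COLOR_RGB2HSV);am=(hsv[...,1]>140)&(hsv[...,0]<22)&(np.hypot(P[...,0]-.55,P[...,1]+.109)<.03)
    print(n,am.sum(),P[am].mean(0),np.median(P[am],0))
    # reference: pink/brown glass heights
    for q in((.341,.199),(.525,.3036)):
        r=(hsv[...,1]>140)&(hsv[...,0]<22)&(np.hypot(P[...,0]-q[0],P[...,1]-q[1])<.03);print('ref',np.median(P[r],0))
i=cv2.imread('pics/side3.png')[130:265,250:420];cv2.imwrite('pics/crop3.png',cv2.resize(i,None,fx=4,fy=4,interpolation=2))
E
```

```text
[ 0.55186764 -0.10892643  0.12327371] [3.39439603 4.34474631 0.79457875]
scene 133 [ 0.55030311 -0.10940761  0.1258847 ] [ 0.55018413 -0.10892306  0.12351873]
ref [0.34181232 0.19903509 0.03993334]
ref [0.50273968 0.28403645 0.00724924]
side 167 [ 0.5499685  -0.10906347  0.12361927] [ 0.5499559  -0.10879845  0.12366168]
ref [0.34050834 0.19963636 0.04016011]
ref [0.52446134 0.30281627 0.04045123]
```

View pics/crop3.png

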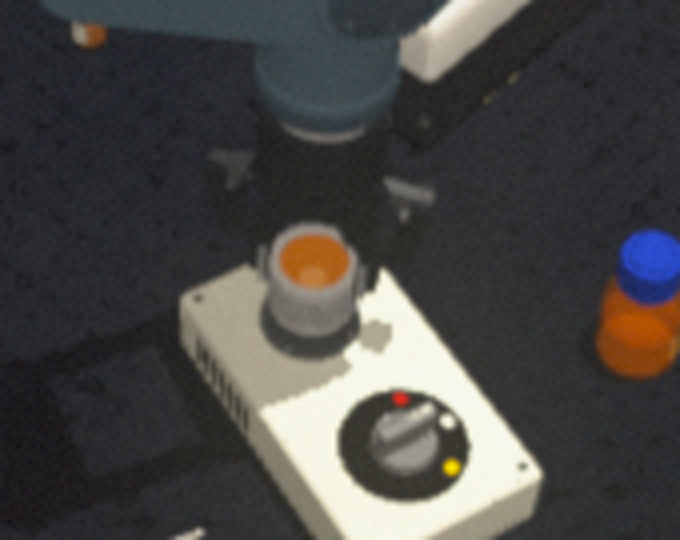

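The crop shows the cell sitting squarely over the spigot at crop (313,280), with the pointer at the white dot. Its glass height puts the underside at about 83.5 mm, already 6.5 mm below the pin tops, so the keyways happened to be aligned. I continue down onto the seat.

>>> {"op": "servo_tool", "data": {"motion": [[[0.1, 0, 0.2, 0, 1], [0.2, 0, 0.4, 0, 1], [0.2, 0, 0.6, 0, 1], [0.2, 0, 0.7, 0, 1], [0.2, 0, 0.7, 0, 1]]]}}

```text
time_s: 15.5
eef_pos: [0.5528, -0.1086, 0.116]
eef_rot: [-0.0, 0.966, 0.258, -0.001]
wrist_force: [0.3, 0.0, -1.4]
opening: 0.634
grasp_force: 64.3
```

>>> {"op": "servo_tool", "data": {"motion": [[[0, 0, 0.2, 0, 1], [0, 0, 0.4, 0, 1], [0, 0, 0.6, 0, 1], [0, 0, 0.6, 0, 1], [0, 0, 0.6, 0, 1]]]}}

```text
time_s: 16.0
eef_pos: [0.5533, -0.1086, 0.1108]
eef_rot: [0.0, 0.966, 0.258, -0.0]
wrist_force: [-4.1, -0.0, 6.9]
opening: 0.636
grasp_force: 65.0
```

>>> {"op": "servo_tool", "data": {"motion": [[[-0.05, 0, 0.1, 0, 1], [-0.05, 0, 0.2, 0, 1], [-0.05, 0, 0.2, 0, 1], [-0.05, 0, 0.2, 0, 1]]]}}

```text
time_s: 16.4
eef_pos: [0.5533, -0.1086, 0.1097]
eef_rot: [0.0, 0.966, 0.258, 0.0]
wrist_force: [-4.8, 2.4, 13.2]
opening: 0.636
grasp_force: 65.6
```

>>> {"op": "servo_tool", "data": {"motion": [[[0, 0, 0.1, 0, 1], [0, 0, 0.1, 0, 1], [0, 0, 0.1, 0, 1], [0, 0, 0.1, 0, 1]]]}}

```text
time_s: 16.8
eef_pos: [0.5534, -0.1086, 0.1097]
eef_rot: [0.0, 0.966, 0.258, 0.0]
wrist_force: [-7.8, 2.4, 19.8]
opening: 0.634
grasp_force: 66.4
```

```bash
python3 - <<'E'
from wr import *
for n in('scene','side'):
    c=dict(ctrl.camera(n));P=cloud(c);px=c['pixels'];save(n+'4',c)
    hsv=cv2.cvtColor(px,cv2.COLOR_RGB2HSV);am=(hsv[...,1]>140)&(hsv[...,0]<22)&(np.hypot(P[...,0]-.55,P[...,1]+.109)<.03)
    print(n,np.median(P[am],0)-[0,0,.0402])
i=cv2.imread('pics/side4.png')[130:265,250:420];cv2.imwrite('pics/crop4.png',cv2.resize(i,None,fx=4,fy=4,interpolation=2))
o=ctrl.get_obs();print(o['dq'],o['wrist_force'],o['eef_pos'])
E
```

```text
scene [ 0.55210118 -0.10848799  0.06945212]
side [ 0.55174232 -0.10838757  0.06957666]
[ 0.00094845  0.00057057  0.00030742  0.00041729 -0.00067925  0.00082879] [-7.40357097  2.84954727 18.34437901] [ 0.55333624 -0.10860822  0.10964191]
```

View pics/crop4.png

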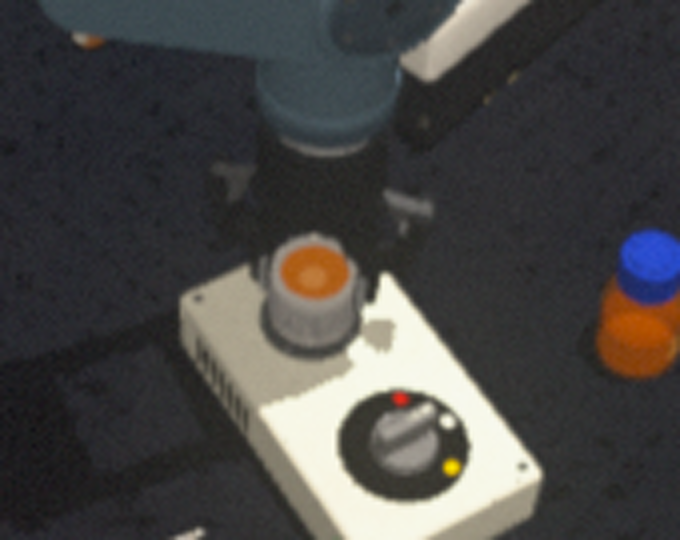

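The cell, at crop (315,290), is fully down with its underside at about 70 mm. The pointer is at the white dot, crop (447,421).

```bash
python3 -c "
from bench import ctrl
print(ctrl.hand_in())"
```

```text
the job is handed in; nothing more can be done
None
```

I handed the job in with the selector at the white dot and the filter cell held fully home on the port (underside about 70 mm above the table, about 18 N push, 17 s used); hand-in returned no verdict.

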